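# Take a locked height reading of a wheel spacer

### The job

Take the height of the spacer ring that stands under the gauge's foot: pull the gauge's lock knob fully out until it clicks, then lower the rod gently by pressing the sprung cap on its top until the foot rests on the ring, and then push the lock knob fully home so that the reading is held. Leave both rings and everything else on the bench where they are.

Things in the scene. Friction and masses are not known exactly. Their poses are not given: they have to be found in the camera images.
- gauge: Height gauge fixed on the bench; origin on the bench (z 0) below the axis of its vertical rod, z up. In its frame (mm): steel plate x -120..70, y -130..100, top at z 20; grey column y 55..85; grey head block 44 wide in x, y -70..85, z 135..180, through which the rod slides at x = y = 0. The lock knob sticks out level from the block's -y face, axis at x 0, z 160; it pulls out to -y.
- lock_knob (a joint): Travel of the lock knob (m) along the gauge's -y: 0 = home (rod clamped), 0.030 = fully out (rod free). Detented: from mid-travel it snaps to the nearer end; about 11 N to pull or push over. Black round head 44 mm across, 26 mm long, on a steel neck 14 mm across; at home 36 mm of neck shows between the block's face (gauge y -70 mm) and the head's back (-106 mm).
- knob_head (a point): Centre of the outer (-y) end face of the lock knob's head, on its axis (gauge y -132 mm when home, -162 mm when out); moves with the knob; axes parallel to the gauge's.
- gauge_rod (a joint): Downward travel of the rod (m): 0 = top, up to 0.080. The foot's underside is 100 mm above the plate's top at 0 and (100 mm - travel) otherwise. The rod stays where it is left; with the knob out it takes about 4 N to push down, with the knob home it is clamped.
- foot (a point): Centre of the underside of the rod's foot, a steel disc 40 mm across and 10 mm thick; the rod above it is 16 mm square.
- cap_top (a point): Centre of the flat top of the black sprung push cap on the rod's upper end, 44 mm across; normally 180 mm above the foot's underside (300 mm above the bench at rod travel 0). The cap gives up to 10 mm on a spring of 1 N per mm before it bottoms on the rod, so it limits the pressing force.
- ring_short: Loose aluminium spacer ring standing on its end on the plate, 64 mm outside, 28 mm bore, 40 mm tall; origin at the centre of its underside. It or the tall ring is under the foot; the other stands 87 mm away on the same plate.
- ring_tall: Loose aluminium spacer ring as the other, but 64 mm tall; origin at the centre of its underside.
- spark_plug: Bystander: spark plug 86 mm long lying on the plate along its own x; origin on its underside.
- axle_bolt: Bystander: titanium axle bolt 164 mm long, 30 mm head, lying on the bench along its own x; origin on its underside.
- hex_driver: Bystander: hex driver 195 mm long with a red handle lying on the bench along its own x; origin below the front end of the handle.
- wrench: Bystander: steel wrench 180 mm long lying on the bench along its own x.
Not all that is in view belongs to the job. Leave any blue or green look-alike of the ring_short alone.

How it is judged:
On the way, in this order (a step that is already met when the one before it is completed fails the run):
1. the lock knob is fully out (value of joint lock_knob above 0.026 m), for 0.2 s.
2. the foot rests on the ring under it while the knob is still out (((horizontal distance between foot and ring_short below 0.02 m and z of foot in the frame of ring_short between 0.037 and 0.042 m and angle between ring_short's own z axis and vertical below 0.05 rad) or (horizontal distance between foot and ring_tall below 0.02 m and z of foot in the frame of ring_tall between 0.061 and 0.066 m and angle between ring_tall's own z axis and vertical below 0.05 rad)) and value of joint lock_knob above 0.026 m), for 0.2 s.
At the end, for the whole second after the job is handed in: The lock knob is home (within 3 mm), the foot rests on the upright ring under it (gap under 2 mm, ring centre within 20 mm of the rod's axis), and both rings are still (value of joint lock_knob below 0.003 m and ((horizontal distance between foot and ring_short below 0.02 m and z of foot in the frame of ring_short between 0.037 and 0.042 m and angle between ring_short's own z axis and vertical below 0.05 rad) or (horizontal distance between foot and ring_tall below 0.02 m and z of foot in the frame of ring_tall between 0.061 and 0.066 m and angle between ring_tall's own z axis and vertical below 0.05 rad)) and linear speed of each of ring_short, ring_tall below 0.02 m/s); the robot touches nothing.
It fails at once if the foot presses a ring with more than 30 N (contact force between gauge_rod and ring_short above 30 N or contact force between gauge_rod and ring_tall above 30 N).
It fails at once if a spacer ring is moved by more than 20 mm (distance of any of ring_short, ring_tall from where it was at the start of the episode above 0.02 m).
It fails at once if the spark plug, axle bolt, hex driver or wrench is moved by more than 20 mm (distance of any of spark_plug, axle_bolt, hex_driver, wrench from where it was at the start of the episode above 0.02 m).
It also fails if it takes over 54 s, if anything falls off the work surface, if the arm or the gripper's body presses on something with over 40 N, if the wrist force passes 120 N, or if a joint passes its speed limit or range.

### The arm

A 6-joint arm with a two-finger parallel gripper is mounted at the origin on the work surface. World frame = base frame: x ahead of the robot, y to its left, z up, the work surface at z = 0. Lengths are in m, angles in rad, forces in N, time in s.
With the tool pointing down it reaches from about 0.3 to 0.775 m from the base axis. Payload 14.6 kg.
Tool frame: the origin (TCP) lies between the finger pads; the fingertips stand 8 mm ahead of it and the grasp point (between the pads) lies 11 mm behind it; z points along the fingers, y is the direction in which the jaws open and shut (so a half turn about z gives the same grasp; the last joint's range is limited). The gripper opens to 94 mm and grips with 3 to 60 N. Pads are 16 mm wide; open, the fingers measure 119 mm over their backs; the gripper's body (75 mm by 177 mm) begins 78 mm behind the grasp point.
Start: joints at [1.184, 0.3, 1.521, -0, 1.321, -0.067], TCP at [0.173, 0.522, 0.213] pointing down, gripper open.
Joint ranges: [-3.03, 3.03], [-0.79, 2.21], [0.23, 2.52], [-1.04, 4.18], [0, 3.07], [-2.55, 2.55]. Speed limits (rad/s): [2.22, 2.22, 2.57, 3.14, 3.14, 3.14].

### API

Orientations are given as [roll, pitch, yaw] about the fixed x, y, z axes, in that order (R = Rz(yaw) Ry(pitch) Rx(roll)).
In Python, from station import ctrl, viewer, workorder gives the robot as it stands.
- The arm moves only by the tool play_rows, never from a script. Its argument "commands" is a list of rows, each an object of numbers: "dx", "dy", "dz": the shift along the tool's x, y, z in m; "ax", "ay", "az": the turn, a rotation vector about the tool's x, y, z in degrees. In form: [{"dx": .., "dy": .., "dz": .., "ax": .., "ay": .., "az": ..}, ...]. A call has exactly 5 rows; each row shifts and turns the pose as measured when the row begins, along the tool's axes as they then stand; what a row does not reach is not made up. A row lasts 1/12 s, in which the tool goes at most 41.7 mm and 7.16 degrees, less where a joint would pass 70% of its speed; a pose out of reach is approached as far as the arm can. A call with a gripper value outside its range is refused whole. "claw" is the opening, from 0 (shut) to 1 (fully open), set as the call begins (left out, the last holds). The fingers move at their own pace and stop on an object; "squeeze" is the grip in N (left out, the last holds). Time passes only in rows, so rows that do not move let the fingers close, or fill a call up. It gives the time, the measured TCP pose, the force and the opening at its end, in the units of the state.
- ctrl.get_obs(): the state, without advancing time (a new reading comes with each control period).
- viewer.camera(name): name is "scene" or "top" or "wrist"; returns the picture (480x640x3 uint8, red, green, blue); there is no depth.
- viewer.camera_model(name): a dict with "K" (3x3 intrinsics, pixels), "pose" (4x4, takes a point from camera to world coordinates); the wrist camera has in their place "T_tool_cam" (4x4, takes a point from camera to tool coordinates, whose origin is the TCP and whose axes are the flange's). Camera axes: x right, y down, z forward; pixel columns grow to the right and rows downward; lengths in m; the calibration is good to about 2 mm. The wrist camera is an equidistant fisheye: a pixel r from the principal point sees the ray r / f radians off the axis. A picture is of the moment at which its call begins: read the wrist's pose just before it. camera_model takes no time and is no camera call.
- workorder.hand_in(): hands the job in, once; it reports no verdict.
The state is a dict: "time_s": time; "qpos": joint angles; "joint_vel": joint speeds; "tau": joint torques, N m; "ee_pos": TCP position; "eef_rot": TCP orientation; "force": force on the tool from outside, world axes, zero at the start; "moment": the same for the moment, N m; "grip_width": finger opening in m.
Only numpy, scipy, OpenCV 4.12 (cv2) and the standard library are available. Lean on these libraries where they do the work, as an engineer would, in place of code of your own. Each camera call takes 0.05 s, during which the arm holds its last target. There are 200 camera calls.

## Working session

There is one attempt and no reset: what is moved stays moved. The work goes in short steps, Python scripts to look and compute and a tool call to move; the robot and the scene stay as the last step left them, time stands still between calls to the robot, and variables do not carry over. Pictures are saved under pics/ and viewed, about 8 in all and at most 12, crops included, and the job is handed in when it is done.

Besides the shell and the picture viewer there is one more tool, called after "Emit:" as name(argument=value, ...), one argument or row to a line, values as JSON. play_rows: Moves the arm, as the interface text tells. Its arguments: {"type":"object","properties":{"commands":{"type":"array","items":{"type":"object","properties":{"dx":{"type":"number"},"dy":{"type":"number"},"dz":{"type":"number"},"ax":{"type":"number"},"ay":{"type":"number"},"az":{"type":"number"}}}},"claw":{"type":"number"},"squeeze":{"type":"number"}},"required":["commands"]}

```bash
mkdir -p pics; ls; python3 - <<'E'
from station import ctrl, viewer, workorder
import cv2, numpy as np, json
np.set_printoptions(precision=4,suppress=True)
for n in ("scene","top"):
    im=viewer.camera(n); cv2.imwrite(f"pics/{n}0.png",im[:,:,::-1]); m=viewer.camera_model(n); print(n,m)
m=viewer.camera_model("wrist"); print(m); print(ctrl.get_obs())
E
```

```text
pics
scene {'K': array([[456.2761,   0.    , 316.5533],
       [  0.    , 456.2761, 234.4288],
       [  0.    ,   0.    ,   1.    ]]), 'pose': array([[ 0.5642,  0.7085, -0.424 ,  1.0516],
       [ 0.8256, -0.4805,  0.2956, -0.2927],
       [ 0.0057, -0.5168, -0.8561,  1.1675],
       [ 0.    ,  0.    ,  0.    ,  1.    ]])}
top {'K': array([[437.8892,   0.    , 316.0801],
       [  0.    , 437.8892, 240.7069],
       [  0.    ,   0.    ,   1.    ]]), 'pose': array([[ 0.0078, -0.9851,  0.1716,  0.3992],
       [-0.9999, -0.0065,  0.008 ,  0.0508],
       [-0.0068, -0.1716, -0.9851,  1.1673],
       [ 0.    ,  0.    ,  0.    ,  1.    ]])}
{'K': array([[371.6483,   0.    , 317.1412],
       [  0.    , 371.6483, 234.7042],
       [  0.    ,   0.    ,   1.    ]]), 'T_tool_cam': array([[ 0.0008, -0.9661, -0.2581,  0.0747],
       [ 1.    ,  0.0003,  0.0019,  0.0002],
       [-0.0017, -0.2581,  0.9661, -0.1717],
       [ 0.    ,  0.    ,  0.    ,  1.    ]])}
{'time_s': 0.1, 'qpos': array([ 1.1844,  0.3004,  1.5215, -0.    ,  1.3207, -0.0666]), 'joint_vel': array([-0.0015, -0.0018, -0.0004,  0.0014, -0.0018, -0.0001]), 'tau': array([ -0.0008, -53.2654, -35.3274,   0.0709,   0.0236,  -0.0001]), 'ee_pos': array([0.1728, 0.5219, 0.213 ]), 'eef_rot': array([-3.1406, -0.    ,  2.8218]), 'force': array([ 0.9094,  0.3753, -0.2609]), 'moment': array([-0.007 , -0.0634,  0.0676]), 'grip_width': 0.09401423402362567}
```

View pics/scene0.png

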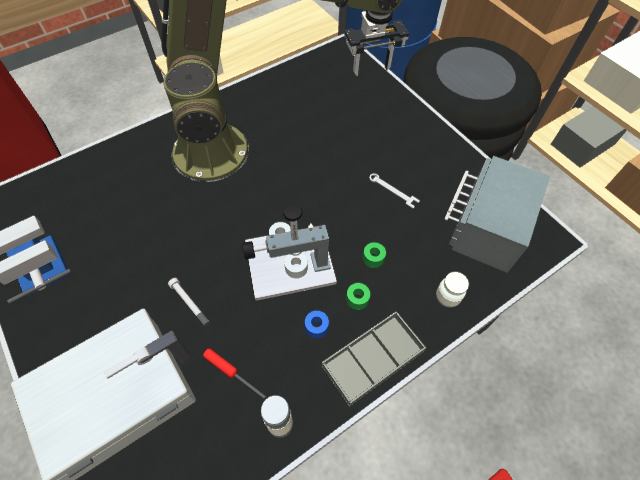

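View pics/top0.png

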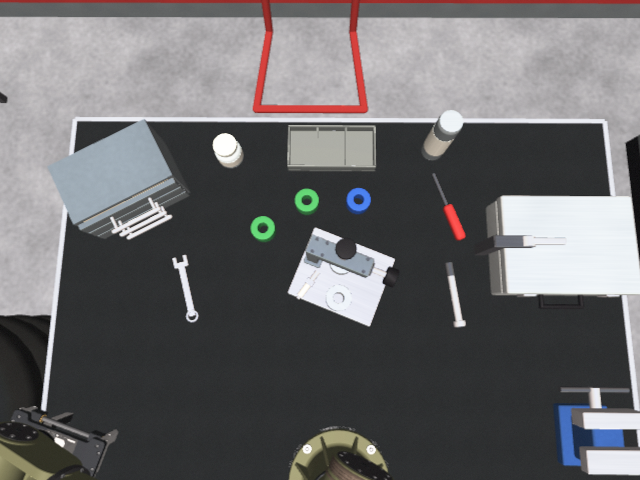

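Scene: gauge with black cap at (293,214), knob at (250,250). Top: cap (346,248), knob (391,277). Look-alikes: green rings (top 262,228; 306,200) and a blue one (358,200) off the plate; none are for touching. I'll crop closely.

```bash
python3 - <<'E'
import cv2, numpy as np
a=cv2.imread("pics/top0.png")[215:335,280:410]; b=cv2.imread("pics/scene0.png")[195:305,235:345]
a=cv2.resize(a,None,fx=3,fy=3,interpolation=cv2.INTER_CUBIC); b=cv2.resize(b,None,fx=3.27,fy=3.27,interpolation=cv2.INTER_CUBIC)
o=np.zeros((362,800,3),np.uint8); o[:360,:390]=a; o[:b.shape[0],400:400+b.shape[1]]=b
o=cv2.convertScaleAbs(255*(o/255.)**.6)
cv2.imwrite("pics/crop1.png",o)
E
```

```text
(no output)
```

View pics/crop1.png

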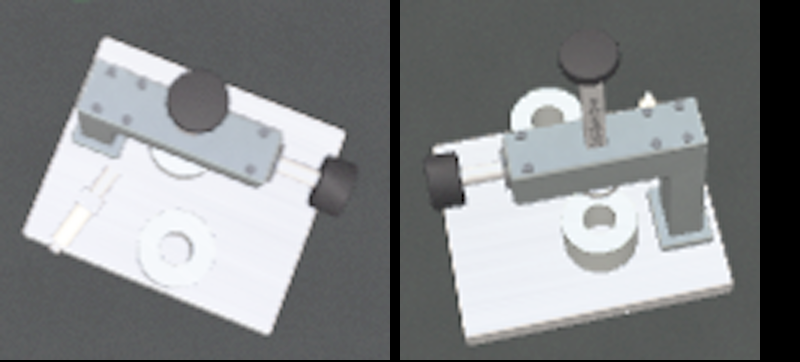

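Top: cap at ~(346,248), knob head at ~(391,277), plate corners clear. The ring under the foot is half-hidden below the head block. The knob points toward −y and a little −x.

```bash
cat > h.py <<'E'
import numpy as np, cv2
from station import ctrl, viewer, workorder
from scipy.spatial.transform import Rotation as R
np.set_printoptions(precision=4,suppress=True)
def ray(name,px):
    m=viewer.camera_model(name); d=np.linalg.inv(m["K"])@[px[0],px[1],1]
    T=m["pose"]
    if isinstance(T,list): T=np.array(T)
    return T[:3,3],T[:3,:3]@d/np.linalg.norm(d)
def wray(px,obs):
    m=viewer.camera_model("wrist"); K=m["K"]
    u=np.array([px[0]-K[0,2],px[1]-K[1,2]]); r=np.hypot(*u); th=r/K[0,0]
    d=np.r_[u/max(r,1e-9)*np.sin(th),np.cos(th)]
    T=np.eye(4); T[:3,:3]=R.from_euler("xyz",obs["eef_rot"]).as_matrix(); T[:3,3]=obs["ee_pos"]; T=T@m["T_tool_cam"]
    return T[:3,3],T[:3,:3]@d
def plane(r,z): return r[0]+r[1]*(z-r[0][2])/r[1][2]
def tri(*rs):
    A=sum(np.eye(3)-np.outer(d,d) for o,d in rs); b=sum((np.eye(3)-np.outer(d,d))@o for o,d in rs)
    p=np.linalg.solve(A,b); return p,[np.linalg.norm(np.cross(p-o,d)) for o,d in rs]
E
python3 - <<'E'
from h import *
t=lambda x,y:(280+x/3-.33,215+y/3-.33); s=lambda x,y:(235+(x-400)/3.27-.35,195+y/3.27-.35)
print("cap",tri(ray("top",t(198,100)),ray("scene",s(588,54))))
print("knob",tri(ray("top",t(334,186)),ray("scene",s(445,181))))
C=[plane(ray("top",t(*p)),.02)[:2] for p in [(105,38),(345,130),(270,334),(23,236)]]
S=[plane(ray("scene",s(*p)),.02)[:2] for p in [(468,338),(434,148),(733,286)]]
print(np.array(C),np.array(S))
# order: (105,38): +x,+y?  top-left = world +x,+y
G=np.array([(70,100),(70,-130),(-120,-130),(-120,100)])/1e3
C=np.array(C);g=G-G.mean(0);c=C-C.mean(0)
th=np.arctan2((g[:,0]*c[:,1]-g[:,1]*c[:,0]).sum(),(g*c).sum()); 
M=np.array([[np.cos(th),-np.sin(th)],[np.sin(th),np.cos(th)]]); o=C.mean(0)-M@G.mean(0)
print("yaw",th,"org",o,"res",(G@M.T+o-C)*1e3)
print("knob head mid",M@[0,-.119]+o)
E
```

```text
cap (array([ 0.5364, -0.0023,  0.2949]), [np.float64(0.00038310245172127016), np.float64(0.0003831024517213015)])
knob (array([ 0.4924, -0.1135,  0.1579]), [np.float64(0.0009223992211803714), np.float64(0.0009223992211804034)])
[[ 0.6352  0.0641]
 [ 0.554  -0.1476]
 [ 0.3773 -0.0794]
 [ 0.4592  0.1339]] [[ 0.5565 -0.1468]
 [ 0.3818 -0.0794]
 [ 0.6414  0.0623]]
yaw -0.3691213857456222 org [ 0.5352 -0.0023] res [[ 1.3183  1.6052]
 [-0.4457 -1.1491]
 [-0.9759 -0.8307]
 [ 0.1032  0.3746]]
knob head mid [ 0.4923 -0.1133]
```

```bash
cat >> h.py <<'E'
TH=-0.369; ORG=np.array([0.536,-0.0023,0.0])
MG=R.from_euler("z",TH)
def gw(p): return MG.apply(p)+ORG           # gauge -> world
def wg(p): return MG.inv().apply(np.asarray(p)-ORG)
def tool(tilt): return R.from_euler("xyz",[np.pi,0,TH+np.pi/2])*R.from_euler("y",tilt,degrees=True)
def plan(pos,rot,ms=0.0415,ma=7.1,n=None):
    o=ctrl.get_obs(); p=o["ee_pos"]; q=R.from_euler("xyz",o["eef_rot"])
    tot=(q.inv()*rot).as_rotvec(degrees=True); d=np.array(pos)-p
    n=n or max(1,int(np.ceil(max(np.linalg.norm(d)/ms,np.linalg.norm(tot)/ma))))
    print("at gauge",wg(p)*1e3,"F gauge",MG.inv().apply(o["force"]),"t",o["time_s"],"w",o["grip_width"],"rotleft",tot,"rows",n)
    for i in range(n):
        l=q.inv().apply(d/n); print("dx %.3f dy %.3f dz %.3f a %s"%(*l,np.round(tot/n,2))); q=q*R.from_rotvec(tot/n,degrees=True)
E
python3 - <<'E'
from h import *
t=lambda x,y:(280+x/3-.33,215+y/3-.33); s=lambda x,y:(235+(x-400)/3.27-.35,195+y/3.27-.35)
p=tri(ray("top",t(176,247)),ray("scene",s(546,115)));print("other ring",p,wg(p[0]))
T=tool(25); z=T.apply([0,0,1]); g=gw([0,-.119,.160]); pre=g-.119*z
print("pre",pre, "grasp TCP",g+.011*z)
plan(pre,T)
E
```

```text
other ring (array([0.4473, 0.0033, 0.0887]), [np.float64(0.0007820324168922529), np.float64(0.0007820324168921144)]) [-0.0848 -0.0267  0.0887]
pre [ 0.4749 -0.1602  0.2679] grasp TCP [ 0.4948 -0.109   0.15  ]
at gauge [-527.7881  357.9293  212.9596] F gauge [ 0.7129  0.678  -0.2609] t 0.1 w 0.09401423402362567 rotleft [-20.2661  19.2934  91.1941] rows 19
dx -0.026 dy -0.029 dz -0.003 a [-1.07  1.02  4.8 ]
dx -0.029 dy -0.027 dz -0.004 a [-1.07  1.02  4.8 ]
dx -0.031 dy -0.024 dz -0.005 a [-1.07  1.02  4.8 ]
dx -0.033 dy -0.021 dz -0.006 a [-1.07  1.02  4.8 ]
dx -0.034 dy -0.018 dz -0.007 a [-1.07  1.02  4.8 ]
dx -0.035 dy -0.015 dz -0.008 a [-1.07  1.02  4.8 ]
dx -0.036 dy -0.012 dz -0.009 a [-1.07  1.02  4.8 ]
dx -0.037 dy -0.009 dz -0.009 a [-1.07  1.02  4.8 ]
dx -0.038 dy -0.006 dz -0.010 a [-1.07  1.02  4.8 ]
dx -0.038 dy -0.002 dz -0.011 a [-1.07  1.02  4.8 ]
dx -0.038 dy 0.001 dz -0.012 a [-1.07  1.02  4.8 ]
dx -0.037 dy 0.004 dz -0.012 a [-1.07  1.02  4.8 ]
dx -0.036 dy 0.008 dz -0.013 a [-1.07  1.02  4.8 ]
dx -0.035 dy 0.011 dz -0.013 a [-1.07  1.02  4.8 ]
dx -0.034 dy 0.014 dz -0.014 a [-1.07  1.02  4.8 ]
dx -0.033 dy 0.017 dz -0.014 a [-1.07  1.02  4.8 ]
dx -0.031 dy 0.020 dz -0.014 a [-1.07  1.02  4.8 ]
dx -0.029 dy 0.023 dz -0.014 a [-1.07  1.02  4.8 ]
dx -0.026 dy 0.025 dz -0.014 a [-1.07  1.02  4.8 ]
```

The ring off to the side is the tall one (top at ~0.087), so the short ring is under the foot. I'll start the approach, raising the tool first.

Emit:
play_rows(
  commands=[
    {"dx": -0.02, "dy": -0.02, "dz": -0.03, "az": 5},
    {"dx": -0.02, "dy": -0.02, "dz": -0.03, "az": 5},
    {"dx": -0.025, "dy": -0.018, "dz": -0.025, "az": 5},
    {"dx": -0.03, "dy": -0.018, "dz": -0.02, "az": 5},
    {"dx": -0.034, "dy": -0.016, "dz": -0.015, "az": 5},
  ],
  claw=1,
)

```text
validation failed for argument at $.co...
```

Emit:
play_rows(
  commands=[
    {"dx": -0.036, "dy": -0.014, "az": 5},
    {"dx": -0.037, "dy": -0.011, "az": 5},
    {"dx": -0.038, "dy": -0.008, "az": 5},
    {"dx": -0.039, "dy": -0.004, "az": 5},
    {"dx": -0.039, "dy": 0, "az": 5},
  ],
)

```text
validation failed for argument at $.co...
```

```bash
python3 - <<'E'
from h import *
T=tool(25); z=T.apply([0,0,1]); g=gw([0,-.119,.160]); pre=g-.119*z
plan(pre,T); print(ctrl.get_obs()["ee_pos"])
E
```

```text
at gauge [-527.7881  357.9293  212.9596] F gauge [ 0.7129  0.678  -0.2609] t 0.1 w 0.09401423402362567 rotleft [-20.2661  19.2934  91.1941] rows 19
dx -0.026 dy -0.029 dz -0.003 a [-1.07  1.02  4.8 ]
dx -0.029 dy -0.027 dz -0.004 a [-1.07  1.02  4.8 ]
dx -0.031 dy -0.024 dz -0.005 a [-1.07  1.02  4.8 ]
dx -0.033 dy -0.021 dz -0.006 a [-1.07  1.02  4.8 ]
dx -0.034 dy -0.018 dz -0.007 a [-1.07  1.02  4.8 ]
dx -0.035 dy -0.015 dz -0.008 a [-1.07  1.02  4.8 ]
dx -0.036 dy -0.012 dz -0.009 a [-1.07  1.02  4.8 ]
dx -0.037 dy -0.009 dz -0.009 a [-1.07  1.02  4.8 ]
dx -0.038 dy -0.006 dz -0.010 a [-1.07  1.02  4.8 ]
dx -0.038 dy -0.002 dz -0.011 a [-1.07  1.02  4.8 ]
dx -0.038 dy 0.001 dz -0.012 a [-1.07  1.02  4.8 ]
dx -0.037 dy 0.004 dz -0.012 a [-1.07  1.02  4.8 ]
dx -0.036 dy 0.008 dz -0.013 a [-1.07  1.02  4.8 ]
dx -0.035 dy 0.011 dz -0.013 a [-1.07  1.02  4.8 ]
dx -0.034 dy 0.014 dz -0.014 a [-1.07  1.02  4.8 ]
dx -0.033 dy 0.017 dz -0.014 a [-1.07  1.02  4.8 ]
dx -0.031 dy 0.020 dz -0.014 a [-1.07  1.02  4.8 ]
dx -0.029 dy 0.023 dz -0.014 a [-1.07  1.02  4.8 ]
dx -0.026 dy 0.025 dz -0.014 a [-1.07  1.02  4.8 ]
[0.1728 0.5219 0.213 ]
```

All six keys appear to be required in each row.

Emit:
play_rows(
  commands=[
    {"dx": -0.02, "dy": -0.02, "dz": -0.03, "ax": 0, "ay": 0, "az": 5},
    {"dx": -0.02, "dy": -0.02, "dz": -0.03, "ax": 0, "ay": 0, "az": 5},
    {"dx": -0.025, "dy": -0.018, "dz": -0.025, "ax": 0, "ay": 0, "az": 5},
    {"dx": -0.03, "dy": -0.018, "dz": -0.02, "ax": 0, "ay": 0, "az": 5},
    {"dx": -0.034, "dy": -0.016, "dz": -0.015, "ax": 0, "ay": 0, "az": 5},
  ],
  claw=1,
)

```text
time_s: 0.52
ee_pos: [0.2396, 0.3746, 0.3309]
eef_rot: [-3.127, 0.004, 2.377]
force: [0.8, -1.7, 0.4]
grip_width: 0.094
```

Emit:
play_rows(
  commands=[
    {"dx": -0.036, "dy": -0.014, "dz": 0, "ax": 0, "ay": 0, "az": 5},
    {"dx": -0.037, "dy": -0.011, "dz": 0, "ax": 0, "ay": 0, "az": 5},
    {"dx": -0.038, "dy": -0.008, "dz": 0, "ax": 0, "ay": 0, "az": 5},
    {"dx": -0.039, "dy": -0.004, "dz": 0, "ax": 0, "ay": 0, "az": 5},
    {"dx": -0.039, "dy": 0, "dz": 0, "ax": 0, "ay": 0, "az": 5},
  ],
)

```text
time_s: 0.93
ee_pos: [0.3217, 0.1901, 0.336]
eef_rot: [-3.136, 0.008, 1.921]
force: [0.9, 0.1, -0.2]
grip_width: 0.0938
```

```bash
python3 - <<'E'
from h import *
T=tool(25); z=T.apply([0,0,1]); g=gw([0,-.119,.160]); pre=g-.119*z
plan(pre,T); print(ctrl.get_obs()["ee_pos"])
E
```

```text
at gauge [-269.2741  102.1719  336.0277] F gauge [ 0.7882  0.3906 -0.191 ] t 0.9333 w 0.09383227327799104 rotleft [-9.1195 24.4665 40.5354] rows 10
dx -0.038 dy 0.002 dz 0.007 a [-0.91  2.45  4.05]
dx -0.038 dy 0.005 dz 0.006 a [-0.91  2.45  4.05]
dx -0.038 dy 0.008 dz 0.004 a [-0.91  2.45  4.05]
dx -0.037 dy 0.010 dz 0.003 a [-0.91  2.45  4.05]
dx -0.037 dy 0.013 dz 0.001 a [-0.91  2.45  4.05]
dx -0.036 dy 0.015 dz -0.000 a [-0.91  2.45  4.05]
dx -0.034 dy 0.018 dz -0.001 a [-0.91  2.45  4.05]
dx -0.033 dy 0.020 dz -0.003 a [-0.91  2.45  4.05]
dx -0.031 dy 0.023 dz -0.004 a [-0.91  2.45  4.05]
dx -0.030 dy 0.025 dz -0.004 a [-0.91  2.45  4.05]
[0.3217 0.1901 0.336 ]
```

Emit:
play_rows(
  commands=[
    {"dx": -0.039, "dy": 0.002, "dz": 0, "ax": -0.9, "ay": 2.4, "az": 4},
    {"dx": -0.039, "dy": 0.005, "dz": 0, "ax": -0.9, "ay": 2.4, "az": 4},
    {"dx": -0.038, "dy": 0.008, "dz": 0, "ax": -0.9, "ay": 2.4, "az": 4},
    {"dx": -0.038, "dy": 0.01, "dz": 0, "ax": -0.9, "ay": 2.4, "az": 4},
    {"dx": -0.037, "dy": 0.013, "dz": 0, "ax": -0.9, "ay": 2.4, "az": 4},
  ],
)

```text
time_s: 1.35
ee_pos: [0.3975, 0.012, 0.3246]
eef_rot: [3.097, -0.205, 1.577]
force: [1.4, 0.7, -0.4]
grip_width: 0.0939
```

Emit:
play_rows(
  commands=[
    {"dx": -0.037, "dy": 0.015, "dz": 0, "ax": -0.9, "ay": 2.4, "az": 4},
    {"dx": -0.036, "dy": 0.018, "dz": 0, "ax": -0.9, "ay": 2.4, "az": 4},
    {"dx": -0.034, "dy": 0.02, "dz": 0, "ax": -0.9, "ay": 2.4, "az": 4},
    {"dx": -0.032, "dy": 0.023, "dz": 0, "ax": -0.9, "ay": 2.4, "az": 4},
    {"dx": -0.03, "dy": 0.025, "dz": 0, "ax": -0.9, "ay": 2.4, "az": 4},
  ],
)

```text
time_s: 1.77
ee_pos: [0.4762, -0.1755, 0.279]
eef_rot: [3.128, -0.438, 1.196]
force: [0.4, 0.9, 0.8]
grip_width: 0.0941
```

```bash
python3 - <<'E'
from h import *
T=tool(25); z=T.apply([0,0,1]); g=gw([0,-.119,.160]); pre=g-.119*z
plan(pre,T,ms=.03,ma=5); o=ctrl.get_obs(); print(o["ee_pos"])
E
```

```text
at gauge [   6.6966 -183.1617  278.9677] F gauge [0.0698 1.0439 0.792 ] t 1.7667 w 0.09406897023487167 rotleft [ 0.9275 -0.1111 -0.2778] rows 1
dx 0.008 dy -0.007 dz 0.016 a [ 0.93 -0.11 -0.28]
[ 0.4762 -0.1755  0.279 ]
```

Almost at the pre-grasp pose. I'll correct it, then check the knob with the wrist camera.

Emit:
play_rows(
  commands=[
    {"dx": 0.004, "dy": -0.004, "dz": 0.008, "ax": 0.5, "ay": 0, "az": 0},
    {"dx": 0.004, "dy": -0.003, "dz": 0.008, "ax": 0.4, "ay": 0, "az": 0},
    {"dx": 0, "dy": 0, "dz": 0, "ax": 0, "ay": 0, "az": 0},
    {"dx": 0, "dy": 0, "dz": 0, "ax": 0, "ay": 0, "az": 0},
    {"dx": 0, "dy": 0, "dz": 0, "ax": 0, "ay": 0, "az": 0},
  ],
)

```text
time_s: 2.18
ee_pos: [0.4747, -0.1646, 0.2612]
eef_rot: [-3.127, -0.442, 1.181]
force: [0.8, -0.4, 0.1]
grip_width: 0.0938
```

```bash
python3 - <<'E'
from h import *
T=tool(25); z=T.apply([0,0,1]); g=gw([0,-.119,.160]); pre=g-.119*z
plan(pre,T,ms=.03,ma=5); o=ctrl.get_obs()
im=viewer.camera("wrist")[:,:,::-1].copy()
def wproj(P):
    m=viewer.camera_model("wrist"); K=m["K"]; X=np.eye(4); X[:3,:3]=R.from_euler("xyz",o["eef_rot"]).as_matrix(); X[:3,3]=o["ee_pos"]; X=X@m["T_tool_cam"]
    c=X[:3,:3].T@(P-X[:3,3]); th=np.arctan2(np.hypot(c[0],c[1]),c[2]); ph=np.arctan2(c[1],c[0]); return K[0,0]*th*np.cos(ph)+K[0,2],K[0,0]*th*np.sin(ph)+K[1,2]
for P in [(0,-.132,.182),(0,-.106,.182),(.022,-.119,.16),(-.022,-.119,.16),(0,0,.3)]:
    u=wproj(gw(P)); print(P,u); cv2.circle(im,(int(u[0]),int(u[1])),3,(0,0,255),-1)
cv2.imwrite("pics/w1.png",im)
E
```

```text
at gauge [   1.3067 -173.4715  261.1879] F gauge [ 0.8677 -0.0873  0.0627] t 2.1833 w 0.09380555653288962 rotleft [-0.3332 -0.3443 -1.101 ] rows 1
dx 0.007 dy -0.001 dz -0.004 a [-0.33 -0.34 -1.1 ]
(0, -0.132, 0.182) (np.float64(315.7331803161926), np.float64(238.1605330711902))
(0, -0.106, 0.182) (np.float64(315.2653422652498), np.float64(203.66623360476405))
(0.022, -0.119, 0.16) (np.float64(343.7408232872783), np.float64(226.31703852430027))
(-0.022, -0.119, 0.16) (np.float64(288.36834063391916), np.float64(227.25083937445837))
(0, 0, 0.3) (np.float64(309.10630125850486), np.float64(-23.28945005396966))
```

View pics/w1.png

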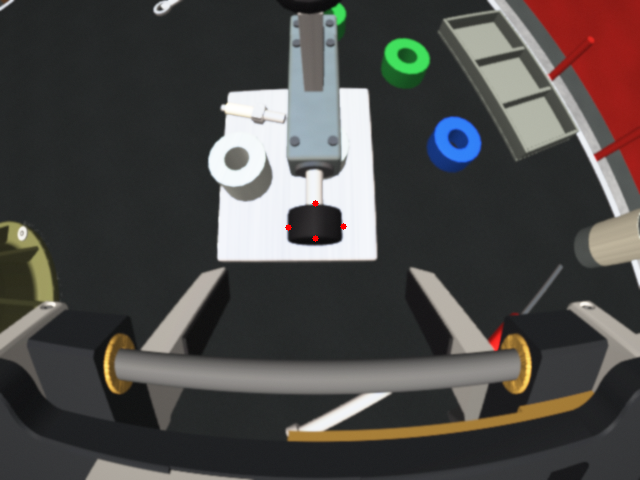

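The picture (8-view budget: 4 used) shows the knob head at (315,225), and the predicted points lie on its edges to within about 1–2 px. The jaws are clear on both sides, so I'll go in.

```bash
python3 - <<'E'
from h import *
T=tool(25); z=T.apply([0,0,1]); g=gw([0,-.119,.160])
plan(g+.011*z,T,ms=.03,ma=5,n=5)
E
```

```text
at gauge [   1.3942 -173.3893  261.5342] F gauge [-0.231   0.4816  0.0284] t 2.2333 w 0.09384615051217922 rotleft [-0.3002 -0.3391 -1.0735] rows 5
dx 0.001 dy -0.000 dz 0.025 a [-0.06 -0.07 -0.21]
dx 0.001 dy -0.000 dz 0.025 a [-0.06 -0.07 -0.21]
dx 0.001 dy -0.000 dz 0.025 a [-0.06 -0.07 -0.21]
dx 0.001 dy -0.000 dz 0.025 a [-0.06 -0.07 -0.21]
dx 0.001 dy -0.000 dz 0.025 a [-0.06 -0.07 -0.21]
```

Emit:
play_rows(
  commands=[
    {"dx": 0.001, "dy": 0, "dz": 0.025, "ax": 0, "ay": 0, "az": -0.3},
    {"dx": 0.001, "dy": 0, "dz": 0.025, "ax": 0, "ay": 0, "az": -0.3},
    {"dx": 0.001, "dy": 0, "dz": 0.025, "ax": 0, "ay": 0, "az": -0.3},
    {"dx": 0.001, "dy": 0, "dz": 0.025, "ax": 0, "ay": 0, "az": 0},
    {"dx": 0.001, "dy": 0, "dz": 0.022, "ax": 0, "ay": 0, "az": 0},
  ],
)

```text
time_s: 2.65
ee_pos: [0.498, -0.1095, 0.1586]
eef_rot: [3.127, -0.437, 1.213]
force: [1.0, -0.2, -0.4]
grip_width: 0.094
```

```bash
python3 - <<'E'
from h import *
T=tool(25); z=T.apply([0,0,1]); g=gw([0,-.119,.160])
plan(g+.011*z,T,n=1)
E
```

```text
at gauge [   3.2551 -113.6763  158.6234] F gauge [ 1.0416  0.1591 -0.4002] t 2.65 w 0.09403696966832614 rotleft [ 0.5773 -0.0608  0.5696] rows 1
dx -0.004 dy -0.003 dz 0.007 a [ 0.58 -0.06  0.57]
```

Emit:
play_rows(
  commands=[
    {"dx": -0.004, "dy": -0.003, "dz": 0.007, "ax": 0.5, "ay": 0, "az": 0.5},
    {"dx": 0, "dy": 0, "dz": 0, "ax": 0, "ay": 0, "az": 0},
    {"dx": 0, "dy": 0, "dz": 0, "ax": 0, "ay": 0, "az": 0},
    {"dx": 0, "dy": 0, "dz": 0, "ax": 0, "ay": 0, "az": 0},
    {"dx": 0, "dy": 0, "dz": 0, "ax": 0, "ay": 0, "az": 0},
  ],
  claw=0,
  squeeze=40,
)

```text
time_s: 3.07
ee_pos: [0.4949, -0.1071, 0.152]
eef_rot: [3.139, -0.437, 1.209]
force: [-0.4, 0.7, 0.2]
grip_width: 0.0641
```

Emit:
play_rows(
  commands=[
    {"dx": 0, "dy": 0, "dz": 0, "ax": 0, "ay": 0, "az": 0},
    {"dx": 0, "dy": 0, "dz": 0, "ax": 0, "ay": 0, "az": 0},
    {"dx": 0, "dy": 0, "dz": 0, "ax": 0, "ay": 0, "az": 0},
    {"dx": 0, "dy": 0, "dz": 0, "ax": 0, "ay": 0, "az": 0},
    {"dx": 0, "dy": 0, "dz": 0, "ax": 0, "ay": 0, "az": 0},
  ],
)

```text
time_s: 3.48
ee_pos: [0.4937, -0.1077, 0.1541]
eef_rot: [3.14, -0.437, 1.208]
force: [3.7, 2.2, -4.4]
grip_width: 0.0431
```

```bash
python3 - <<'E'
from h import *
o=ctrl.get_obs(); T=R.from_euler("xyz",o["eef_rot"]); 
plan(o["ee_pos"]+MG.apply([0,-.032,0]),T,n=8)
E
```

```text
at gauge [  -1.4023 -113.5135  154.0506] F gauge [ 2.7023  3.4084 -4.4479] t 3.4833 w 0.04310668343852458 rotleft [0. 0. 0.] rows 8
dx -0.004 dy -0.000 dz -0.002 a [0. 0. 0.]
dx -0.004 dy -0.000 dz -0.002 a [0. 0. 0.]
dx -0.004 dy -0.000 dz -0.002 a [0. 0. 0.]
dx -0.004 dy -0.000 dz -0.002 a [0. 0. 0.]
dx -0.004 dy -0.000 dz -0.002 a [0. 0. 0.]
dx -0.004 dy -0.000 dz -0.002 a [0. 0. 0.]
dx -0.004 dy -0.000 dz -0.002 a [0. 0. 0.]
dx -0.004 dy -0.000 dz -0.002 a [0. 0. 0.]
```

Emit:
play_rows(
  commands=[
    {"dx": -0.006, "dy": 0, "dz": -0.003, "ax": 0, "ay": 0, "az": 0},
    {"dx": -0.006, "dy": 0, "dz": -0.003, "ax": 0, "ay": 0, "az": 0},
    {"dx": -0.006, "dy": 0, "dz": -0.003, "ax": 0, "ay": 0, "az": 0},
    {"dx": -0.006, "dy": 0, "dz": -0.003, "ax": 0, "ay": 0, "az": 0},
    {"dx": -0.005, "dy": 0, "dz": -0.002, "ax": 0, "ay": 0, "az": 0},
  ],
)

```text
time_s: 3.9
ee_pos: [0.483, -0.1351, 0.1539]
eef_rot: [3.142, -0.444, 1.208]
force: [-6.1, 1.3, 5.5]
grip_width: 0.0432
```

```bash
python3 - <<'E'
from h import *
o=ctrl.get_obs(); T=R.from_euler("xyz",o["eef_rot"]); 
plan(o["ee_pos"],T,n=1)
E
```

```text
at gauge [  -1.4935 -143.009   153.9025] F gauge [-6.1635 -1.0135  5.5396] t 3.9 w 0.04323393799698585 rotleft [0. 0. 0.] rows 1
dx 0.000 dy 0.000 dz 0.000 a [0. 0. 0.]
```

Emit:
play_rows(
  commands=[
    {"dx": -0.003, "dy": 0, "dz": -0.001, "ax": 0, "ay": 0, "az": 0},
    {"dx": -0.002, "dy": 0, "dz": -0.001, "ax": 0, "ay": 0, "az": 0},
    {"dx": 0, "dy": 0, "dz": 0, "ax": 0, "ay": 0, "az": 0},
    {"dx": 0, "dy": 0, "dz": 0, "ax": 0, "ay": 0, "az": 0},
    {"dx": 0, "dy": 0, "dz": 0, "ax": 0, "ay": 0, "az": 0},
  ],
)

```text
time_s: 4.32
ee_pos: [0.4825, -0.136, 0.154]
eef_rot: [-3.14, -0.456, 1.209]
force: [0.5, 4.9, -2.6]
grip_width: 0.0435
```

Emit:
play_rows(
  commands=[
    {"dx": 0, "dy": 0, "dz": 0, "ax": 0, "ay": 0, "az": 0},
    {"dx": 0, "dy": 0, "dz": 0, "ax": 0, "ay": 0, "az": 0},
    {"dx": 0, "dy": 0, "dz": 0, "ax": 0, "ay": 0, "az": 0},
    {"dx": 0, "dy": 0, "dz": 0, "ax": 0, "ay": 0, "az": 0},
    {"dx": 0, "dy": 0, "dz": 0, "ax": 0, "ay": 0, "az": 0},
  ],
  claw=1,
)

```text
time_s: 4.73
ee_pos: [0.4826, -0.1374, 0.1547]
eef_rot: [3.141, -0.455, 1.209]
force: [-0.6, 0.5, -0.4]
grip_width: 0.073
```

Emit:
play_rows(
  commands=[
    {"dx": 0, "dy": 0, "dz": 0, "ax": 0, "ay": 0, "az": 0},
    {"dx": 0, "dy": 0, "dz": 0, "ax": 0, "ay": 0, "az": 0},
    {"dx": 0, "dy": 0, "dz": -0.02, "ax": 0, "ay": 0, "az": 0},
    {"dx": 0, "dy": 0, "dz": -0.03, "ax": 0, "ay": 0, "az": 0},
    {"dx": 0, "dy": 0, "dz": -0.04, "ax": 0, "ay": 0, "az": 0},
  ],
)

```text
time_s: 5.15
ee_pos: [0.4665, -0.1721, 0.2317]
eef_rot: [-3.129, -0.457, 1.206]
force: [0.5, 0.0, -0.8]
grip_width: 0.094
```

```bash
python3 - <<'E'
from h import *
a=viewer.camera("top")[215:335,280:410,::-1]; b=viewer.camera("scene")[195:305,235:345,::-1]
a=cv2.resize(a,None,fx=3,fy=3,interpolation=cv2.INTER_CUBIC); b=cv2.resize(b,None,fx=3.27,fy=3.27,interpolation=cv2.INTER_CUBIC)
o=np.zeros((362,800,3),np.uint8); o[:360,:390]=a; o[:b.shape[0],400:400+b.shape[1]]=b
cv2.imwrite("pics/crop2.png",cv2.convertScaleAbs(255*(o/255.)**.6))
plan(gw([0,0,.345]),tool(0))
E
```

```text
at gauge [  -0.9237 -185.6234  236.9575] F gauge [0.9347 0.1743 0.1436] t 5.25 w 0.09393122970645716 rotleft [ -0.0912 -26.0281   0.3748] rows 6
dx 0.036 dy 0.000 dz -0.003 a [-0.02 -4.34  0.06]
dx 0.035 dy 0.000 dz -0.005 a [-0.02 -4.34  0.06]
dx 0.035 dy 0.000 dz -0.008 a [-0.02 -4.34  0.06]
dx 0.034 dy 0.000 dz -0.011 a [-0.02 -4.34  0.06]
dx 0.033 dy 0.000 dz -0.013 a [-0.02 -4.34  0.06]
dx 0.032 dy 0.000 dz -0.016 a [-0.02 -4.34  0.06]
```

View pics/crop2.png

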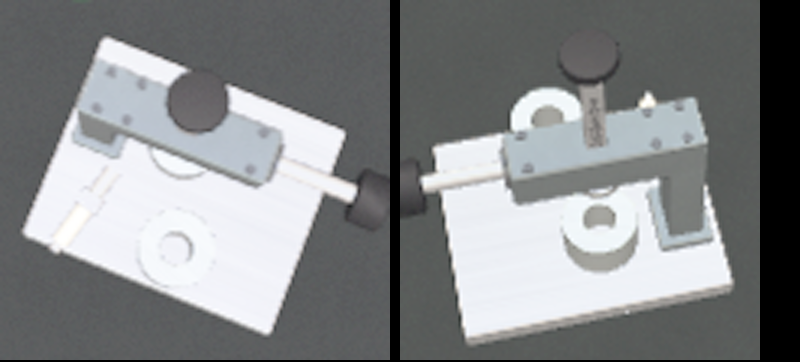

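The knob is out (top crop: head at (370,200), exposed neck about twice as long). Both rings are unmoved. Next I raise, straighten the tool and close the claw, then move over the cap.

Emit:
play_rows(
  commands=[
    {"dx": 0.015, "dy": 0, "dz": -0.025, "ax": 0, "ay": -5.2, "az": 0.1},
    {"dx": 0.02, "dy": 0, "dz": -0.025, "ax": 0, "ay": -5.2, "az": 0.1},
    {"dx": 0.025, "dy": 0, "dz": -0.025, "ax": 0, "ay": -5.2, "az": 0.1},
    {"dx": 0.025, "dy": 0, "dz": -0.025, "ax": 0, "ay": -5.2, "az": 0},
    {"dx": 0.025, "dy": 0, "dz": -0.02, "ax": 0, "ay": -5.2, "az": 0},
  ],
  claw=0,
  squeeze=20,
)

```text
time_s: 5.67
ee_pos: [0.4932, -0.1107, 0.3793]
eef_rot: [-3.137, 0.013, 1.187]
force: [0.7, -0.5, -0.2]
grip_width: 0.064
```

```bash
python3 - <<'E'
from h import *
plan(gw([0,0,.330]),tool(0),n=5)
E
```

```text
at gauge [  -0.8215 -116.5411  379.2814] F gauge [ 0.819  -0.2567 -0.2017] t 5.6667 w 0.06397472131629782 rotleft [-0.2505  0.7525 -0.8707] rows 5
dx 0.023 dy -0.000 dz 0.010 a [-0.05  0.15 -0.17]
dx 0.023 dy -0.000 dz 0.010 a [-0.05  0.15 -0.17]
dx 0.023 dy -0.000 dz 0.010 a [-0.05  0.15 -0.17]
dx 0.023 dy 0.000 dz 0.010 a [-0.05  0.15 -0.17]
dx 0.023 dy 0.000 dz 0.010 a [-0.05  0.15 -0.17]
```

Emit:
play_rows(
  commands=[
    {"dx": 0.026, "dy": 0, "dz": 0, "ax": 0, "ay": 0.2, "az": -0.2},
    {"dx": 0.025, "dy": 0, "dz": 0.004, "ax": 0, "ay": 0.2, "az": -0.2},
    {"dx": 0.024, "dy": 0, "dz": 0.01, "ax": 0, "ay": 0.2, "az": -0.2},
    {"dx": 0.022, "dy": 0, "dz": 0.015, "ax": 0, "ay": 0.2, "az": -0.2},
    {"dx": 0.018, "dy": 0, "dz": 0.012, "ax": 0, "ay": 0, "az": 0},
  ],
)

```text
time_s: 6.08
ee_pos: [0.5393, 0.0055, 0.3438]
eef_rot: [3.129, 0.002, 1.207]
force: [1.0, 0.3, -0.2]
grip_width: 0.0304
```

```bash
python3 - <<'E'
from h import *
plan(gw([0,0,.320]),tool(0),n=1)
E
```

```text
at gauge [  0.2791   8.4661 343.7925] F gauge [ 0.8407  0.6441 -0.2108] t 6.0833 w 0.03035598038786869 rotleft [0.7037 0.0971 0.3231] rows 1
dx -0.008 dy -0.001 dz 0.024 a [0.7  0.1  0.32]
```

Emit:
play_rows(
  commands=[
    {"dx": -0.006, "dy": 0, "dz": 0.008, "ax": 0.5, "ay": 0, "az": 0.2},
    {"dx": -0.002, "dy": 0, "dz": 0.008, "ax": 0.2, "ay": 0, "az": 0},
    {"dx": 0, "dy": 0, "dz": 0.004, "ax": 0, "ay": 0, "az": 0},
    {"dx": 0, "dy": 0, "dz": 0, "ax": 0, "ay": 0, "az": 0},
    {"dx": 0, "dy": 0, "dz": 0, "ax": 0, "ay": 0, "az": 0},
  ],
)

```text
time_s: 6.5
ee_pos: [0.5363, -0.0, 0.3186]
eef_rot: [-3.136, 0.003, 1.208]
force: [-0.4, -0.1, 0.6]
grip_width: 0.0005
```

```bash
python3 - <<'E'
from h import *
plan(gw([0,0,.300]),tool(0),n=5)
E
```

```text
at gauge [ -0.5736   2.2189 318.5855] F gauge [-0.3083 -0.2522  0.5525] t 6.5 w 0.0005173057308561743 rotleft [-0.3107  0.1459  0.3417] rows 5
dx -0.000 dy 0.000 dz 0.004 a [-0.06  0.03  0.07]
dx -0.000 dy 0.000 dz 0.004 a [-0.06  0.03  0.07]
dx -0.000 dy 0.000 dz 0.004 a [-0.06  0.03  0.07]
dx -0.000 dy 0.000 dz 0.004 a [-0.06  0.03  0.07]
dx -0.000 dy 0.000 dz 0.004 a [-0.06  0.03  0.07]
```

Emit:
play_rows(
  commands=[
    {"dx": -0.002, "dy": 0, "dz": 0.003, "ax": 0, "ay": 0, "az": 0},
    {"dx": 0, "dy": 0, "dz": 0.003, "ax": 0, "ay": 0, "az": 0},
    {"dx": 0, "dy": 0, "dz": 0.003, "ax": 0, "ay": 0, "az": 0},
    {"dx": 0, "dy": 0, "dz": 0.003, "ax": 0, "ay": 0, "az": 0},
    {"dx": 0, "dy": 0, "dz": 0.003, "ax": 0, "ay": 0, "az": 0},
  ],
)

```text
time_s: 6.92
ee_pos: [0.5357, -0.0038, 0.3047]
eef_rot: [-3.14, 0.001, 1.205]
force: [-0.6, 0.7, 3.4]
grip_width: 0.0009
```

Emit:
play_rows(
  commands=[
    {"dx": 0, "dy": 0, "dz": 0.003, "ax": 0, "ay": 0, "az": 0},
    {"dx": 0, "dy": 0, "dz": 0.003, "ax": 0, "ay": 0, "az": 0},
    {"dx": 0, "dy": 0, "dz": 0.003, "ax": 0, "ay": 0, "az": 0},
    {"dx": 0, "dy": 0, "dz": 0.003, "ax": 0, "ay": 0, "az": 0},
    {"dx": 0, "dy": 0, "dz": 0.003, "ax": 0, "ay": 0, "az": 0},
  ],
)

```text
time_s: 7.33
ee_pos: [0.5358, -0.0037, 0.2898]
eef_rot: [3.141, 0.001, 1.205]
force: [-1.2, -0.5, 4.9]
grip_width: 0.0004
```

Emit:
play_rows(
  commands=[
    {"dx": 0, "dy": 0, "dz": 0.004, "ax": 0, "ay": 0, "az": 0},
    {"dx": 0, "dy": 0, "dz": 0.004, "ax": 0, "ay": 0, "az": 0},
    {"dx": 0, "dy": 0, "dz": 0.004, "ax": 0, "ay": 0, "az": 0},
    {"dx": 0, "dy": 0, "dz": 0.004, "ax": 0, "ay": 0, "az": 0},
    {"dx": 0, "dy": 0, "dz": 0.004, "ax": 0, "ay": 0, "az": 0},
  ],
)

```text
time_s: 7.75
ee_pos: [0.5358, -0.0037, 0.2686]
eef_rot: [3.14, 0.001, 1.206]
force: [-0.8, 0.6, 5.3]
grip_width: 0.0005
```

Emit:
play_rows(
  commands=[
    {"dx": 0, "dy": 0, "dz": 0.003, "ax": 0, "ay": 0, "az": 0},
    {"dx": 0, "dy": 0, "dz": 0.003, "ax": 0, "ay": 0, "az": 0},
    {"dx": 0, "dy": 0, "dz": 0.003, "ax": 0, "ay": 0, "az": 0},
    {"dx": 0, "dy": 0, "dz": 0, "ax": 0, "ay": 0, "az": 0},
    {"dx": 0, "dy": 0, "dz": 0, "ax": 0, "ay": 0, "az": 0},
  ],
)

```text
time_s: 8.17
ee_pos: [0.5357, -0.0037, 0.2576]
eef_rot: [3.14, 0.001, 1.206]
force: [-1.4, 0.1, 4.1]
grip_width: 0.0006
```

Emit:
play_rows(
  commands=[
    {"dx": 0, "dy": 0, "dz": 0.003, "ax": 0, "ay": 0, "az": 0},
    {"dx": 0, "dy": 0, "dz": 0.003, "ax": 0, "ay": 0, "az": 0},
    {"dx": 0, "dy": 0, "dz": 0.003, "ax": 0, "ay": 0, "az": 0},
    {"dx": 0, "dy": 0, "dz": 0, "ax": 0, "ay": 0, "az": 0},
    {"dx": 0, "dy": 0, "dz": 0, "ax": 0, "ay": 0, "az": 0},
  ],
)

```text
time_s: 8.58
ee_pos: [0.5357, -0.0037, 0.2478]
eef_rot: [3.14, 0.001, 1.206]
force: [-1.2, -0.5, 3.8]
grip_width: 0.0005
```

Emit:
play_rows(
  commands=[
    {"dx": 0, "dy": 0, "dz": 0.002, "ax": 0, "ay": 0, "az": 0},
    {"dx": 0, "dy": 0, "dz": 0.002, "ax": 0, "ay": 0, "az": 0},
    {"dx": 0, "dy": 0, "dz": 0, "ax": 0, "ay": 0, "az": 0},
    {"dx": 0, "dy": 0, "dz": 0, "ax": 0, "ay": 0, "az": 0},
    {"dx": 0, "dy": 0, "dz": 0, "ax": 0, "ay": 0, "az": 0},
  ],
)

```text
time_s: 9.0
ee_pos: [0.5358, -0.0037, 0.2438]
eef_rot: [3.14, 0.001, 1.206]
force: [-2.3, 0.1, 6.9]
grip_width: 0.0005
```

Emit:
play_rows(
  commands=[
    {"dx": 0, "dy": 0, "dz": 0.002, "ax": 0, "ay": 0, "az": 0},
    {"dx": 0, "dy": 0, "dz": 0.001, "ax": 0, "ay": 0, "az": 0},
    {"dx": 0, "dy": 0, "dz": 0, "ax": 0, "ay": 0, "az": 0},
    {"dx": 0, "dy": 0, "dz": 0, "ax": 0, "ay": 0, "az": 0},
    {"dx": 0, "dy": 0, "dz": 0, "ax": 0, "ay": 0, "az": 0},
  ],
)

```text
time_s: 9.42
ee_pos: [0.5358, -0.0037, 0.242]
eef_rot: [3.138, 0.0, 1.206]
force: [-2.7, 0.5, 7.6]
grip_width: 0.0007
```

Emit:
play_rows(
  commands=[
    {"dx": 0, "dy": 0, "dz": 0.002, "ax": 0, "ay": 0, "az": 0},
    {"dx": 0, "dy": 0, "dz": 0, "ax": 0, "ay": 0, "az": 0},
    {"dx": 0, "dy": 0, "dz": 0, "ax": 0, "ay": 0, "az": 0},
    {"dx": 0, "dy": 0, "dz": 0, "ax": 0, "ay": 0, "az": 0},
    {"dx": 0, "dy": 0, "dz": 0, "ax": 0, "ay": 0, "az": 0},
  ],
)

```text
time_s: 9.83
ee_pos: [0.5358, -0.0037, 0.2419]
eef_rot: [3.136, -0.0, 1.206]
force: [-2.9, 0.3, 6.5]
grip_width: 0.0005
```

Emit:
play_rows(
  commands=[
    {"dx": 0, "dy": 0, "dz": -0.01, "ax": 0, "ay": 0, "az": 0},
    {"dx": 0, "dy": 0, "dz": -0.02, "ax": 0, "ay": 0, "az": 0},
    {"dx": 0, "dy": 0, "dz": -0.03, "ax": 0, "ay": 0, "az": 0},
    {"dx": 0, "dy": 0, "dz": -0.03, "ax": 0, "ay": 0, "az": 0},
    {"dx": -0.02, "dy": 0, "dz": -0.02, "ax": 0, "ay": 3, "az": 0},
  ],
)

```text
time_s: 10.25
ee_pos: [0.5273, -0.0198, 0.3516]
eef_rot: [-3.137, -0.049, 1.209]
force: [0.5, 0.6, 0.3]
grip_width: 0.0
```

```bash
python3 - <<'E'
from h import *
T=tool(25)
plan(gw([0,-.215,.25]),T)
E
```

```text
at gauge [ -1.7855 -19.4589 351.5614] F gauge [0.2592 0.7117 0.2669] t 10.25 w 1.9823425031352266e-05 rotleft [-0.3694 22.1685  0.366 ] rows 6
dx -0.033 dy 0.000 dz 0.015 a [-0.06  3.69  0.06]
dx -0.034 dy 0.000 dz 0.013 a [-0.06  3.69  0.06]
dx -0.035 dy 0.000 dz 0.011 a [-0.06  3.69  0.06]
dx -0.036 dy 0.000 dz 0.009 a [-0.06  3.69  0.06]
dx -0.036 dy 0.000 dz 0.006 a [-0.06  3.69  0.06]
dx -0.037 dy 0.000 dz 0.004 a [-0.06  3.69  0.06]
```

Moving back and tilting toward the knob front, then checking by camera before locking.

Emit:
play_rows(
  commands=[
    {"dx": -0.04, "dy": 0, "dz": 0.005, "ax": 0, "ay": 4.4, "az": 0},
    {"dx": -0.04, "dy": 0, "dz": 0.003, "ax": 0, "ay": 4.4, "az": 0},
    {"dx": -0.04, "dy": 0, "dz": 0, "ax": 0, "ay": 4.4, "az": 0},
    {"dx": -0.04, "dy": 0, "dz": 0, "ax": 0, "ay": 4.4, "az": 0},
    {"dx": -0.04, "dy": 0, "dz": 0, "ax": 0, "ay": 4.4, "az": 0},
  ],
)

```text
time_s: 10.67
ee_pos: [0.4602, -0.2032, 0.3122]
eef_rot: [3.119, -0.45, 1.23]
force: [1.3, 0.2, 0.3]
grip_width: 0.0007
```

```bash
python3 - <<'E'
from h import *
a=viewer.camera("top")[215:335,280:410,::-1]; b=viewer.camera("scene")[195:305,235:345,::-1]
a=cv2.resize(a,None,fx=3,fy=3,interpolation=cv2.INTER_CUBIC); b=cv2.resize(b,None,fx=3.27,fy=3.27,interpolation=cv2.INTER_CUBIC)
o=np.zeros((362,800,3),np.uint8); o[:360,:390]=a; o[:b.shape[0],400:400+b.shape[1]]=b
cv2.imwrite("pics/crop3.png",cv2.convertScaleAbs(255*(o/255.)**.6))
plan(gw([0,-.19,.165]),tool(25))
m=viewer.camera_model("scene")
for z in (.24,.245,.25):
    c=np.linalg.inv(m["pose"])@np.r_[gw([0,0,z]),1]; u=m["K"]@c[:3]/c[2]; print(z,(u[0]+.35-235)*3.27+400,(u[1]+.35-195)*3.27)
E
```

```text
at gauge [   1.2564 -219.6119  308.1435] F gauge [0.2852 0.7739 0.6549] t 10.7667 w 0.00014579514230557102 rotleft [ 0.3542 -0.8683  0.7411] rows 4
dx -0.009 dy -0.001 dz 0.035 a [ 0.09 -0.22  0.19]
dx -0.009 dy -0.001 dz 0.035 a [ 0.09 -0.22  0.19]
dx -0.009 dy -0.000 dz 0.035 a [ 0.09 -0.22  0.19]
dx -0.009 dy -0.000 dz 0.036 a [ 0.09 -0.22  0.19]
0.24 591.1718866257653 95.38992632271166
0.245 590.9110077816389 91.73068481761591
0.25 590.6480798727152 88.04270191350984
```

View pics/crop3.png

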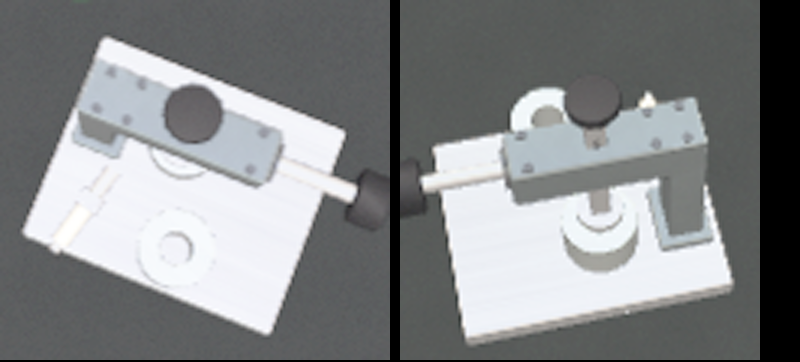

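The scene crop shows the cap at about (592,97), where z = 0.240 predicts (591,95). The foot disc sits on the short ring and the knob is still out. Now in front of the knob.

Emit:
play_rows(
  commands=[
    {"dx": -0.011, "dy": -0.001, "dz": 0.033, "ax": 0, "ay": 0, "az": 0.3},
    {"dx": -0.011, "dy": 0, "dz": 0.033, "ax": 0, "ay": 0, "az": 0.3},
    {"dx": -0.011, "dy": 0, "dz": 0.033, "ax": 0, "ay": 0, "az": 0},
    {"dx": -0.011, "dy": 0, "dz": 0.03, "ax": 0, "ay": 0, "az": 0},
    {"dx": 0, "dy": 0, "dz": 0, "ax": 0, "ay": 0, "az": 0},
  ],
)

```text
time_s: 11.18
ee_pos: [0.4632, -0.1959, 0.1692]
eef_rot: [3.132, -0.45, 1.197]
force: [0.7, -0.1, -1.3]
grip_width: 0.0005
```

```bash
python3 - <<'E'
from h import *
plan(gw([0,-.160,.164]),tool(25),n=5)
E
```

```text
at gauge [   1.9216 -206.8774  169.1846] F gauge [ 0.664   0.1352 -1.2847] t 11.1833 w 0.00047396545212914144 rotleft [ 0.6555 -0.7558 -0.2604] rows 5
dx 0.008 dy -0.000 dz 0.005 a [ 0.13 -0.15 -0.05]
dx 0.008 dy -0.000 dz 0.005 a [ 0.13 -0.15 -0.05]
dx 0.008 dy -0.000 dz 0.005 a [ 0.13 -0.15 -0.05]
dx 0.008 dy -0.000 dz 0.005 a [ 0.13 -0.15 -0.05]
dx 0.008 dy -0.000 dz 0.005 a [ 0.13 -0.15 -0.05]
```

Emit:
play_rows(
  commands=[
    {"dx": 0.007, "dy": -0.001, "dz": 0.005, "ax": 0, "ay": 0, "az": 0},
    {"dx": 0.007, "dy": -0.001, "dz": 0.005, "ax": 0, "ay": 0, "az": 0},
    {"dx": 0.007, "dy": 0, "dz": 0.004, "ax": 0, "ay": 0, "az": 0},
    {"dx": 0.007, "dy": 0, "dz": 0.004, "ax": 0, "ay": 0, "az": 0},
    {"dx": 0.005, "dy": 0, "dz": 0.002, "ax": 0, "ay": 0, "az": 0},
  ],
)

```text
time_s: 11.6
ee_pos: [0.4781, -0.1587, 0.1709]
eef_rot: [3.125, -0.444, 1.2]
force: [-6.3, -11.9, -10.0]
grip_width: 0.0006
```

Emit:
play_rows(
  commands=[
    {"dx": 0.006, "dy": 0, "dz": 0.003, "ax": 0, "ay": 0, "az": 0},
    {"dx": 0.006, "dy": 0, "dz": 0.003, "ax": 0, "ay": 0, "az": 0},
    {"dx": 0.005, "dy": 0, "dz": 0.002, "ax": 0, "ay": 0, "az": 0},
    {"dx": 0, "dy": 0, "dz": 0, "ax": 0, "ay": 0, "az": 0},
    {"dx": 0, "dy": 0, "dz": 0, "ax": 0, "ay": 0, "az": 0},
  ],
)

```text
time_s: 12.02
ee_pos: [0.487, -0.1399, 0.1757]
eef_rot: [3.116, -0.437, 1.206]
force: [0.5, -0.3, 0.5]
grip_width: 0.0007
```

```bash
python3 - <<'E'
from h import *
plan(gw([0,-.1425,.164]),tool(25),n=5)
E
```

```text
at gauge [   3.9004 -146.0567  175.7304] F gauge [ 0.6063 -0.1236  0.472 ] t 12.0167 w 0.0006545288390057748 rotleft [ 1.3317 -0.0219  0.2279] rows 5
dx -0.000 dy -0.001 dz 0.002 a [ 0.27 -0.    0.05]
dx -0.000 dy -0.001 dz 0.002 a [ 0.27 -0.    0.05]
dx -0.000 dy -0.001 dz 0.002 a [ 0.27 -0.    0.05]
dx -0.000 dy -0.001 dz 0.002 a [ 0.27 -0.    0.05]
dx -0.000 dy -0.001 dz 0.002 a [ 0.27 -0.    0.05]
```

Emit:
play_rows(
  commands=[
    {"dx": -0.004, "dy": -0.003, "dz": 0.009, "ax": 0.8, "ay": 0, "az": 0},
    {"dx": 0.002, "dy": 0, "dz": 0.001, "ax": 0, "ay": 0, "az": 0},
    {"dx": 0.003, "dy": 0, "dz": 0.001, "ax": 0, "ay": 0, "az": 0},
    {"dx": 0.003, "dy": 0, "dz": 0.001, "ax": 0, "ay": 0, "az": 0},
    {"dx": 0.003, "dy": 0, "dz": 0.001, "ax": 0, "ay": 0, "az": 0},
  ],
)

```text
time_s: 12.43
ee_pos: [0.4865, -0.1349, 0.166]
eef_rot: [3.128, -0.42, 1.206]
force: [-18.9, -27.0, 7.0]
grip_width: 0.0003
```

```bash
python3 - <<'E'
from h import *
plan(gw([0,-.1425,.164]),tool(25),n=1)
E
```

```text
at gauge [   1.6573 -141.4765  166.0188] F gauge [ -7.8901 -32.0342   6.9869] t 12.4333 w 0.00033316661866269874 rotleft [0.6701 0.9222 0.2218] rows 1
dx -0.002 dy -0.002 dz 0.001 a [0.67 0.92 0.22]
```

The tool meets a hard stop at 32 N with the face at home position. Backing off and checking.

Emit:
play_rows(
  commands=[
    {"dx": -0.01, "dy": 0, "dz": -0.005, "ax": 0, "ay": 0, "az": 0},
    {"dx": -0.025, "dy": 0, "dz": -0.015, "ax": 0, "ay": 0, "az": 0},
    {"dx": -0.03, "dy": 0, "dz": -0.02, "ax": 0, "ay": 0, "az": 0},
    {"dx": -0.03, "dy": 0, "dz": -0.02, "ax": 0, "ay": 0, "az": 0},
    {"dx": 0, "dy": 0, "dz": 0, "ax": 0, "ay": 0, "az": 0},
  ],
)

```text
time_s: 12.85
ee_pos: [0.4441, -0.2423, 0.1827]
eef_rot: [3.129, -0.419, 1.208]
force: [0.5, 0.3, -0.6]
grip_width: 0.0004
```

```bash
python3 - <<'E'
from h import *
a=viewer.camera("top")[215:335,280:410,::-1]; b=viewer.camera("scene")[195:305,235:345,::-1]
a=cv2.resize(a,None,fx=3,fy=3,interpolation=cv2.INTER_CUBIC); b=cv2.resize(b,None,fx=3.27,fy=3.27,interpolation=cv2.INTER_CUBIC)
o=np.zeros((362,800,3),np.uint8); o[:360,:390]=a; o[:b.shape[0],400:400+b.shape[1]]=b
cv2.imwrite("pics/crop4.png",cv2.convertScaleAbs(255*(o/255.)**.6))
print(ctrl.get_obs()["force"],wg(ctrl.get_obs()["ee_pos"]),np.abs(ctrl.get_obs()["joint_vel"]).max())
E
```

```text
[ 0.2732 -0.3221 -0.2629] [ 0.0005 -0.2533  0.1818] 0.04280102698965765
```

View pics/crop4.png

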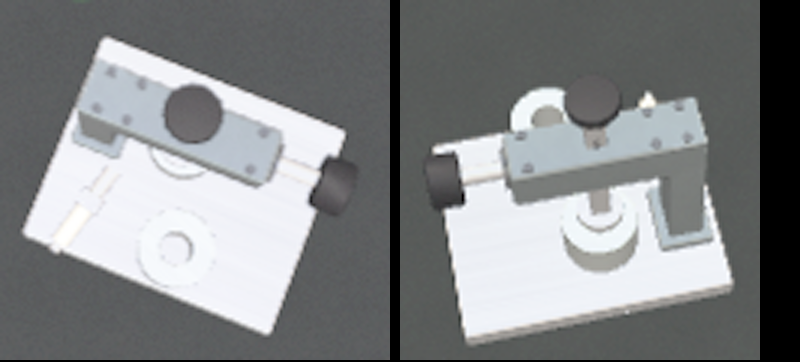

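The knob is back at its original home pixels (top crop (334,186), scene crop (445,181)). The foot is still on the ring, nothing else has moved, and the arm is clear.

```bash
python3 -c "
from station import workorder; print(workorder.hand_in())"
```

```text
the job is handed in; nothing more can be done
None
```

I finished the job and handed it in at about 13 s of robot time; the hand-in gave no verdict. I pulled the knob out with the gripper, pressed the cap with closed fingers until the foot rested on the ring, then pushed the knob home.

- **Ring height:** it is the short ring (40 mm). The cap's position in the camera after pressing matched its expected height of 0.240 m. The foot was visible on the ring.
- **Pressing force:** it rose from about 4 N while the rod slid to 6.5–7.6 N once the foot was on the ring, well under the 30 N limit. On the last 2 mm press step the tool barely moved and the force read 6.5 N rather than rising. I relied on the picture to confirm contact.
- **Knob:** it snapped home, and a firm check push met a hard stop at about 34 N, fairly close to the 40 N limit. In the last pictures it sits at its original home position.
- **Slip while pushing:** the fingertip slid about 10 mm up the knob's face on the first push. I corrected it before the final push.
- **Final state:** the last pictures of the gauge show both rings and the spark plug unmoved, and the arm reads about zero force. I did not look again at the axle bolt, hex driver and wrench, but the arm stayed well above the bench.

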